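# Set the molars right way up in the waiting-room rack

### The arm

A 6-joint arm with a two-finger parallel gripper is mounted at the origin on the work surface. World frame = base frame: x ahead of the robot, y to its left, z up, the work surface at z = 0. Lengths are in m, angles in degrees, forces in N, time in s.
With the tool pointing down it reaches from about 0.4 to 0.825 m from the base axis. Payload 7 kg.
Tool frame: the origin (TCP) lies at the very end of the fingers, on their centre line; the grasp point (between the pads) lies 19 mm behind it (hold_point_z is the distance from the TCP to the grasp point, in m); x points along the fingers, y is the direction in which the jaws open and shut, and the axes are right-handed (so a half turn about x gives the same grasp; the last joint's range is limited). The gripper opens to 88 mm and grips with 3 to 60 N. Pads are 19 mm wide; open, the fingers measure 130 mm over their backs; the gripper's body (78 mm by 193 mm) begins 47 mm behind the grasp point.
Start: joints at [16.507, 20.546, 0.682, 0, -70.136, -16.507], TCP at [0.675, -0, 0.227] pointing down, gripper open.
Joint ranges: [-176.03, 176.03], [-82.01, 121.73], [-58.28, 71.71], [-173.87, 95.51], [-174.79, -0.11], [-173.66, 173.66]. Speed limits (degrees/s): [136.94, 136.94, 172.46, 180, 180, 180].

### API

Orientations are given as [roll, pitch, yaw] about the fixed x, y, z axes, in that order (R = Rz(yaw) Ry(pitch) Rx(roll)).
In Python, from plant import * gives the robot as it stands.
- The arm moves only by the shell command python3 -m crank 'ROWS'. ROWS is a JSON object of lists of equal length, an entry for each row: "delta_pos": the shift along the tool's x, y, z in m, a list of three; "turn": the turn, a rotation vector about the tool's x, y, z in degrees, a list of three; "grip": the opening, from 0 (shut) to 1 (fully open). A call has 1 to 12 rows; each row is the pose to reach, as a shift and turn from the pose commanded when the call began, along the tool's axes at that moment; what a row does not reach only later rows make up. A row lasts 1/12 s, in which the tool goes at most 41.7 mm and 7.16 degrees, less where a joint would pass 70% of its speed; a pose out of reach is approached as far as the arm can. A call with a gripper value outside its range is refused whole. The fingers move at their own pace and stop on an object; the grip force is fixed at half the most. Time passes only in rows, so rows that repeat a pose let the fingers close. It gives the time, the measured TCP pose, the force and the opening at its end, in the units of the state.
- get_obs(): the state, without advancing time (a new reading comes with each control period).
- snapshot(name): name is "scene" or "side" or "wrist"; returns a dict with "pixels" (400x640x3 uint8, blue, green, red), "range_z" (400x640 float32, m along the optical axis (not along the pixel's ray), 0 where there is no reading), "camera_matrix" (3x3 intrinsics, pixels), "k1" (the pictures are not rectified: a ray, as slopes to the right and down, at radius r is drawn at 1 + k1 r^2 times it, then the intrinsics apply), "eye" and "rotation" of the camera in the world. Camera axes: x right, y up, looking along -z (the intrinsics and any distortion apply to the point x, -y, -z); pixel columns grow to the right and rows downward; lengths in m; the calibration is good to about 2 mm. A picture is of the moment at which its call begins.
- close_job(): hands the job in, once; it reports no verdict.
The state is a dict: "clock": time; "joint_pos": joint angles; "qvel": joint speeds; "tau": joint torques, N m; "tool_pos": TCP position; "orientation": TCP orientation; "force": force on the tool from outside, world axes, zero at the start; "moment": the same for the moment, N m; "opening": finger opening in m.
Only numpy, scipy, OpenCV 4.12 (cv2) and the standard library are available. Lean on these libraries where they do the work, as an engineer would, in place of code of your own. Each camera call takes 0.05 s, during which the arm holds its last target. There are 200 camera calls.

### The job

Tidy the tooth puzzle: turn the blue molar, which is the wrong way round in its bay, and fetch the yellow one from the shelf, so that each lies flat in the bay whose ledge has its colour, with its roots pointing down the slope, astride the tongue and resting on the ledge, like the green and red ones. Leave the green and red molars, the piggy bank and the telephone handset where they are.

Things in the scene. Friction and masses are not known exactly. Their poses are not given: they have to be found in the camera images.
- rack: Fixed pine rack like a lectern, 270 mm wide: a board sloping at 35 deg (0.61 rad), facing away from the robot (low edge on the far side), with four bays 64 mm apart, in varying order. Origin on the table below the middle of the row; x points uphill (level), y along the row. Friction can hold a released molar: do not count on it sliding down to the ledge.
- bay_blue: The blue bay (fixed): a plain wood floor 84 x 60 mm on the slope with a blue ledge and tongue at its low end, no side walls. x points up the slope, y across, z out of the face. Origin: on the floor, 70 mm above the table, where a properly seated molar's origin lies.
- bay_blue_ledge (a point): Foot of the ledge of the blue bay, 42 mm down the slope from the bay's origin. The painted ledge (12 mm high, 8 mm thick) closes the low end; from its middle a painted tongue, 10 mm wide and 10 mm high, runs 23 mm up the floor to a round end. A seated molar's roots straddle the tongue and rest on the ledge.
- bay_yellow: The yellow bay (fixed): a plain wood floor 84 x 60 mm on the slope with a yellow ledge and tongue at its low end, no side walls. x points up the slope, y across, z out of the face. Origin: on the floor, 70 mm above the table, where a properly seated molar's origin lies.
- bay_yellow_ledge (a point): Foot of the ledge of the yellow bay, 42 mm down the slope from the bay's origin. The painted ledge (12 mm high, 8 mm thick) closes the low end; from its middle a painted tongue, 10 mm wide and 10 mm high, runs 23 mm up the floor to a round end. A seated molar's roots straddle the tongue and rest on the ledge.
- bay_green: The green bay (fixed): a plain wood floor 84 x 60 mm on the slope with a green ledge and tongue at its low end, no side walls. x points up the slope, y across, z out of the face. Origin: on the floor, 70 mm above the table, where a properly seated molar's origin lies.
- bay_green_ledge (a point): Foot of the ledge of the green bay, 42 mm down the slope from the bay's origin. The painted ledge (12 mm high, 8 mm thick) closes the low end; from its middle a painted tongue, 10 mm wide and 10 mm high, runs 23 mm up the floor to a round end. A seated molar's roots straddle the tongue and rest on the ledge.
- bay_red: The red bay (fixed): a plain wood floor 84 x 60 mm on the slope with a red ledge and tongue at its low end, no side walls. x points up the slope, y across, z out of the face. Origin: on the floor, 70 mm above the table, where a properly seated molar's origin lies.
- bay_red_ledge (a point): Foot of the ledge of the red bay, 42 mm down the slope from the bay's origin. The painted ledge (12 mm high, 8 mm thick) closes the low end; from its middle a painted tongue, 10 mm wide and 10 mm high, runs 23 mm up the floor to a round end. A seated molar's roots straddle the tongue and rest on the ledge.
- molar_blue: Blue wooden molar, 65 x 44 x 16 mm, about 50 g, with a square pine knob 20 x 20 mm, from 16 to 38 mm above the underside, sides along x and y. Origin: on the underside, under the knob's centre. x points to the crown, z out of the knob face. Starts in its own bay the wrong way round: roots pointing up the slope, white cusps down against the tongue.
- molar_blue_crown (a point): Point on the underside of the blue molar, 20 mm from its origin towards the crown. The crown's two round white cusps end 23 mm from the origin; the two roots, the other way, end 42 mm from it, each 14 mm wide, with a 16 mm gap between them that reaches in to 16 mm from the origin.
- molar_yellow: Yellow wooden molar, 65 x 44 x 16 mm, about 50 g, with a square pine knob 20 x 20 mm, from 16 to 38 mm above the underside, sides along x and y. Origin: on the underside, under the knob's centre. x points to the crown, z out of the knob face. Starts lying flat, knob up, loose on the grey shelf to the left of the rack, turned any way. Its bay is empty.
- molar_yellow_crown (a point): Point on the underside of the yellow molar, 20 mm from its origin towards the crown. The crown's two round white cusps end 23 mm from the origin; the two roots, the other way, end 42 mm from it, each 14 mm wide, with a 16 mm gap between them that reaches in to 16 mm from the origin.
- molar_green: Green wooden molar, 65 x 44 x 16 mm, about 50 g, with a square pine knob 20 x 20 mm, from 16 to 38 mm above the underside, sides along x and y. Origin: on the underside, under the knob's centre. x points to the crown, z out of the knob face. Already seated properly in its bay.
- molar_green_crown (a point): Point on the underside of the green molar, 20 mm from its origin towards the crown. The crown's two round white cusps end 23 mm from the origin; the two roots, the other way, end 42 mm from it, each 14 mm wide, with a 16 mm gap between them that reaches in to 16 mm from the origin.
- molar_red: Red wooden molar, 65 x 44 x 16 mm, about 50 g, with a square pine knob 20 x 20 mm, from 16 to 38 mm above the underside, sides along x and y. Origin: on the underside, under the knob's centre. x points to the crown, z out of the knob face. Already seated properly in its bay.
- molar_red_crown (a point): Point on the underside of the red molar, 20 mm from its origin towards the crown. The crown's two round white cusps end 23 mm from the origin; the two roots, the other way, end 42 mm from it, each 14 mm wide, with a 16 mm gap between them that reaches in to 16 mm from the origin.
- piggy_bank: Cream ceramic piggy bank, 112 mm long, 80 mm wide, 95 mm tall, 0.45 kg, origin under its middle, snout to its -x. To be left alone.
- handset: Red plastic telephone handset lying with ear and mouth cups down, 204 mm long along its x, 54 mm wide, 46 mm tall, origin under its middle. To be left alone.

How it is judged (in metres and radians):
At the end, for the whole second after the job is handed in: All four molars lie at rest, flat (within 3 mm at the origin, 4 mm at the crown point) in the bay of their own colour, knob outwards, crown up the slope, roots within 4 mm of resting on the ledge, the molar's origin within 5 mm and its crown point within 8 mm of the bay's middle line (x of molar_blue in the frame of bay_blue between -0.004 and 0.004 m and y of molar_blue in the frame of bay_blue between -0.005 and 0.005 m and z of molar_blue in the frame of bay_blue between -0.003 and 0.003 m and y of molar_blue_crown in the frame of bay_blue between -0.008 and 0.008 m and z of molar_blue_crown in the frame of bay_blue between -0.004 and 0.004 m and x of molar_blue_crown in the frame of bay_blue above 0.014 m and linear speed of each of molar_blue, molar_yellow, molar_green, molar_red below 0.01 m/s and x of molar_yellow in the frame of bay_yellow between -0.004 and 0.004 m and y of molar_yellow in the frame of bay_yellow between -0.005 and 0.005 m and z of molar_yellow in the frame of bay_yellow between -0.003 and 0.003 m and y of molar_yellow_crown in the frame of bay_yellow between -0.008 and 0.008 m and z of molar_yellow_crown in the frame of bay_yellow between -0.004 and 0.004 m and x of molar_yellow_crown in the frame of bay_yellow above 0.014 m and x of molar_green in the frame of bay_green between -0.004 and 0.004 m and y of molar_green in the frame of bay_green between -0.005 and 0.005 m and z of molar_green in the frame of bay_green between -0.003 and 0.003 m and y of molar_green_crown in the frame of bay_green between -0.008 and 0.008 m and z of molar_green_crown in the frame of bay_green between -0.004 and 0.004 m and x of molar_green_crown in the frame of bay_green above 0.014 m and x of molar_red in the frame of bay_red between -0.004 and 0.004 m and y of molar_red in the frame of bay_red between -0.005 and 0.005 m and z of molar_red in the frame of bay_red between -0.003 and 0.003 m and y of molar_red_crown in the frame of bay_red between -0.008 and 0.008 m and z of molar_red_crown in the frame of bay_red between -0.004 and 0.004 m and x of molar_red_crown in the frame of bay_red above 0.014 m); the robot touches nothing.
It fails at once if the piggy bank is shifted by more than 20 mm (distance of piggy_bank from where it was at the start of the episode above 0.02 m).
It fails at once if the telephone handset is shifted by more than 20 mm (distance of handset from where it was at the start of the episode above 0.02 m).
It fails at once if the green molar is shifted by more than 20 mm (distance of molar_green from where it was at the start of the episode above 0.02 m).
It fails at once if the red molar is shifted by more than 20 mm (distance of molar_red from where it was at the start of the episode above 0.02 m).
It also fails if it takes over 61 s, if anything falls off the work surface, if the arm or the gripper's body presses on something with over 40 N, if the wrist force passes 120 N, or if a joint passes its speed limit or range.

## Working session

There is one attempt and no reset: what is moved stays moved. The work goes in short steps, Python scripts to look and compute and a shell command to move; the robot and the scene stay as the last step left them, time stands still between calls to the robot, and variables do not carry over. Pictures are saved under pics/ and viewed, about 8 in all and at most 12, crops included, and the job is handed in when it is done.

```bash
mkdir -p pics; ls
cat > h.py <<'E'
from plant import *
import numpy as np, cv2
from scipy.spatial.transform import Rotation as R
def cloud(s):
    K=np.array(s["camera_matrix"]);h,w=s["range_z"].shape
    v,u=np.mgrid[:h,:w]
    xd=(u-K[0,2])/K[0,0];yd=(v-K[1,2])/K[1,1]
    x,y=xd.copy(),yd.copy()
    for _ in range(10):
        f=1+s["k1"]*(x*x+y*y);x=xd/f;y=yd/f
    z=s["range_z"];P=np.stack([x*z,-y*z,-z],-1)
    Rm=np.array(s["rotation"])
    if Rm.shape!=(3,3): Rm=R.from_euler('xyz',Rm,degrees=True).as_matrix()
    return P@Rm.T+np.array(s["eye"])
E
python3 - <<'E'
from h import *
print(get_obs())
for n in("scene","side"):
    s=snapshot(n);cv2.imwrite(f"pics/{n}1.png",s["pixels"]);np.savez(f"{n}1.npz",**s)
    print(n,s["eye"],s["rotation"],s["camera_matrix"],s["k1"])
E
```

```text
pics
{'clock': 0.0, 'joint_pos': array([ 1.65063825e+01,  2.05917956e+01,  6.33877918e-01, -2.10398825e-02,
       -7.01369712e+01, -1.65081477e+01]), 'qvel': array([-0.02115362,  0.17332006,  0.03883887, -0.03324043, -0.03254464,
       -0.05258938]), 'tau': array([-8.00930356e-04, -5.82726967e+01,  2.93058443e+01,  6.99745238e+00,
        6.93249181e-03, -2.06530804e-04]), 'tool_pos': array([ 6.74501014e-01, -2.99796311e-05,  2.25616531e-01]), 'orientation': array([  94.73550257,   89.90307093, -175.2734278 ]), 'force': array([ 0.29067804, -0.85261177, -0.19815888]), 'moment': array([ 0.00937933, -0.02047581,  0.04258957]), 'opening': 0.08768507226571727}
scene [ 1.402813   -0.18018337  0.6487498 ] [55.18365385 -0.63454183 79.90794178] [[393.52697947   0.         322.13631472]
 [  0.         393.52697947 206.42014424]
 [  0.           0.           1.        ]] -0.09701825834411483
side [0.54331835 0.70099725 0.85549754] [  43.17419327    0.93367053 -177.59596318] [[451.26818796   0.         315.80146709]
 [  0.         451.26818796 193.3203406 ]
 [  0.           0.           1.        ]] -0.04011717805026785
```

View pics/scene1.png

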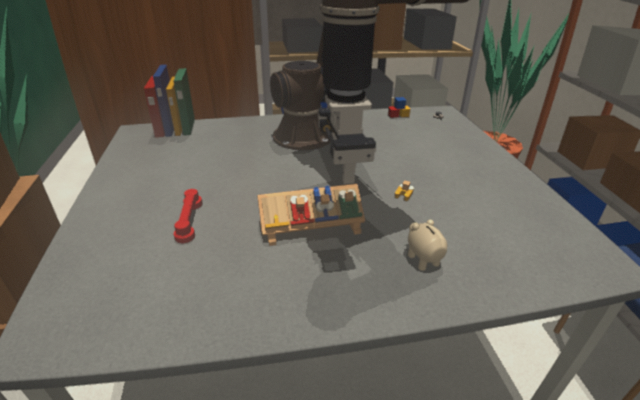

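View pics/side1.png

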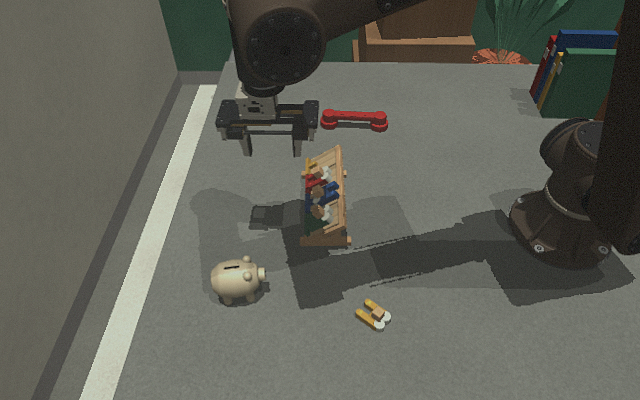

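Scene: the rack is at about (310,208), with bays left to right yellow (empty), red, blue (reversed), green. The yellow molar is at (404,189), the pig at (427,243) and the handset at (188,215). The side view agrees, with the yellow molar at (374,315).

Run:
```python
from h import *
for n in("scene1","side1"):
    s=dict(np.load(n+".npz"));s["k1"]=float(s["k1"]);P=cloud(s);hsv=cv2.cvtColor(s["pixels"],cv2.COLOR_BGR2HSV)
    box={"rack":(255,180,365,240) if n=="scene1" else (298,140,355,252),"ym":(390,178,418,200) if n=="scene1" else (350,292,395,332)}
    for k,(a,b,c,d) in box.items():
        p=P[b:d,a:c].reshape(-1,3);h=hsv[b:d,a:c].reshape(-1,3)
        m=p[:,2]>0.012; print(n,k,m.sum(),p[m].min(0),p[m].max(0))
        if k=="ym":
            for nm,mm in(("yellow",(h[:,1]>150)&(h[:,2]>90)&m),("white",(h[:,1]<60)&(h[:,2]>140)&m),("all",m)):
                print(nm,mm.sum(),p[mm].mean(0) if mm.any() else 0, np.median(p[mm],0) if mm.any() else 0)
            t=p[~m];print("table z",np.median(t[:,2]))
s=snapshot("wrist");cv2.imwrite("pics/wrist1.png",s["pixels"]);np.savez("wrist1.npz",**s)
print(s["eye"],s["rotation"],s["camera_matrix"],s["k1"])
```

```text
scene1 rack 4258 [ 0.5213554  -0.19033604  0.0120141 ] [1.402813  0.0818078 0.6487498]
scene1 ym 186 [ 0.42755681 -0.18018337  0.01215934] [1.402813   0.27998073 0.6487498 ]
yellow 83 [0.46984909 0.2413917  0.0152332 ] [0.46849095 0.24270196 0.01533862]
white 23 [0.48862662 0.24130717 0.04678997] [0.44919928 0.26652879 0.01657748]
all 186 [0.47187    0.24203584 0.02755016] [0.460715   0.24683715 0.01627505]
table z -4.173241192895194e-06
side1 rack 3697 [ 0.50423527 -0.19098171  0.01201867] [0.63334913 0.70099725 0.85549754]
side1 ym 564 [0.42474788 0.21250244 0.01206025] [0.54331835 0.70099725 0.85549754]
yellow 112 [0.47010232 0.24523612 0.01714507] [0.46785831 0.24795779 0.01691274]
white 137 [0.44069346 0.26324985 0.01747486] [0.44018175 0.264372   0.01750734]
all 564 [0.45804186 0.2564894  0.0273628 ] [0.45678193 0.25580331 0.01766065]
table z 0.0007213801786641327
[ 0.67554636 -0.08010135  0.38420139] [-1.70903606e+01 -4.91054081e-02  1.79955605e+02] [[308.92594814   0.         320.80713618]
 [  0.         308.92594814 195.67672526]
 [  0.           0.           1.        ]] -0.005530136573144517
```

View pics/wrist1.png

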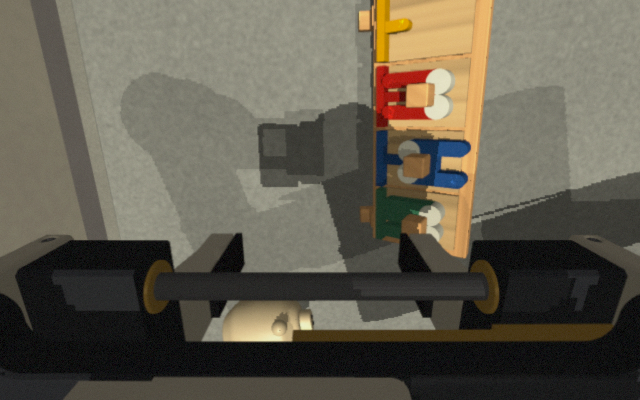

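The wrist view shows the bays from top to bottom: yellow (empty, tongue at (397,22)), red (knob at (420,95)), blue with cusps at (408,150) and roots at right, and green (knob at (414,222)). Next I'll fit the slope plane and rectify it.

```bash
cat >> h.py <<'E'
def fitrack(s,hint=np.array([0.58,-0.05,0.07])):
    """floor plane, frame and orthographic map of the slope from a snapshot"""
    P=cloud(s);hsv=cv2.cvtColor(s["pixels"],cv2.COLOR_BGR2HSV)
    ok=(s["range_z"]>0.05)&(P[...,2]>0.03)&(P[...,2]<0.16)&(abs(P[...,0]-hint[0])<0.12)&(abs(P[...,1]-hint[1])<0.2)
    p=P[ok]
    wood=ok&(hsv[...,0]>8)&(hsv[...,0]<22)&(hsv[...,1]>60)&(hsv[...,1]<190)
    q=P[wood];n0=np.array([np.sin(.611),0,np.cos(.611)])
    d=q@n0;hst,e=np.histogram(d,80);c=e[hst.argmax()]
    n=n0
    for t in(.008,.004,.003,.0025):
        m=abs(q@n-c)<t;cc=q[m].mean(0);n=np.linalg.svd(q[m]-cc,full_matrices=False)[2][2];n*=np.sign(n[2]);c=cc@n
    xb=np.array([0,0,1.])-n[2]*n;xb/=np.linalg.norm(xb);yb=np.cross(n,xb)
    o=cc+xb*(0.07-cc[2])/xb[2]
    F=np.stack([xb,yb,n],1)
    return P,hsv,ok,o,F,m.sum()
E
python3 - <<'E'
from h import *
s=dict(np.load("wrist1.npz"));s["k1"]=float(s["k1"])
P,hsv,ok,o,F,m=fitrack(s)
print(m,o,"\n",F,"\nslope",np.degrees(np.arccos(F[2,2])),"yaw",np.degrees(np.arctan2(F[1,0],F[0,0])))
L=(P-o)@F
H,S,V=[hsv[...,i].astype(int) for i in range(3)]
cols={"red":((H<6)|(H>174))&(S>150),"blue":(H>100)&(H<130)&(S>110),"green":(H>60)&(H<95)&(S>70),"yellow":(H>19)&(H<32)&(S>170),"white":(S<60)&(V>120)}
for k,c in cols.items():
    for nm,lo,hi in(("low",-.002,.009),("led",.009,.014),("top",.0135,.019)):
        q=L[ok&c&(L[...,2]>lo)&(L[...,2]<hi)]
        if len(q)>5: print(k,nm,len(q),"mean",np.round(q.mean(0)*1e3,1),"min",np.round(np.percentile(q,2,0)*1e3,1),"max",np.round(np.percentile(q,98,0)*1e3,1))
kn=(ok&(L[...,2]>.034)&(L[...,2]<.042)).astype(np.uint8)
n,lab,st,ct=cv2.connectedComponentsWithStats(kn)
for i in range(1,n):
    if st[i,4]>60: q=L[lab==i];r=cv2.minAreaRect((q[:,:2]*1e3).astype(np.float32));print("knob",ct[i],np.round(q.mean(0)*1e3,1),r)
ob=get_obs()
print(R.from_euler('xyz',ob["orientation"],degrees=True).as_matrix().round(3))
E
```

```text
11549 [ 0.56984866 -0.08172639  0.07      ] 
 [[-0.83939417  0.05530893  0.54070173]
 [-0.04649717 -0.99846929  0.02995148]
 [ 0.54153065  0.          0.840681  ]] 
slope 32.78789798513174 yaw -176.82941394346975
red low 128 mean [-40.    4.4   6.4] min [-45.9 -24.1  -0. ] max [-24.8  32.8   9. ]
red led 579 mean [-42.4   5.2  10.7] min [-50.5 -23.4   9.2] max [-22.8  32.4  12.8]
red top 1106 mean [-21.    5.2  15.9] min [-41.6 -16.5  14.1] max [ 1.  25.3 17.6]
blue low 196 mean [-31.8 -58.9   5.8] min [-44.2 -87.1   0.2] max [ 38.9 -31.2   9. ]
blue led 589 mean [-31.7 -58.   11.1] min [-50.  -86.1   9.2] max [ 39.4 -31.3  13.4]
blue top 1313 mean [ 18.2 -57.8  17.5] min [ -3.8 -80.6  14.9] max [ 38.7 -38.   18.9]
green low 146 mean [ -29.9 -111.5    6.3] min [ -47.8 -150.     1.5] max [  6.  -93.4   9. ]
green led 510 mean [ -37.4 -120.    11.2] min [ -49.9 -150.6    9.3] max [  2.9 -94.5  13.4]
green top 747 mean [ -23.6 -116.7   16.5] min [ -43.1 -143.7   14.4] max [   1.9 -101.4   18.3]
yellow low 402 mean [-37.3  66.2   5.3] min [-46.2  38.8  -0.9] max [-19.2  91.3   8.9]
yello
[... 192 characters left out ...]
9.4 -46.9  11.5] min [  13.9 -133.2    9.2] max [22.4 21.4 13.8]
white top 1346 mean [  8.3 -33.6  17.6] min [ -21.9 -131.6   15.2] max [21.3 23.3 18.9]
knob [417.26268116  94.58876812] [-0.7  4.6 38.3] ((-1.5332441329956055, 4.316755771636963), (20.127809524536133, 20.222455978393555), 88.08541107177734)
knob [413.58208955 166.15991471] [ -1.9 -58.8  38.6] ((-2.385324478149414, -59.52257537841797), (19.738697052001953, 20.494991302490234), 0.13492579758167267)
knob [410.8956229  226.27609428] [  -2.5 -119.3   38.8] ((-2.7586870193481445, -120.86861419677734), (20.083438873291016, 15.60172176361084), 0.9469494223594666)
[[-0.001 -1.     0.   ]
 [-0.     0.     1.   ]
 [-1.     0.001 -0.   ]]
```

```bash
cat >> h.py <<'E'
def frame(yaw,slope=35.):
    a,b=np.radians(yaw),np.radians(slope)
    xb=np.array([np.cos(a)*np.cos(b),np.sin(a)*np.cos(b),np.sin(b)])
    yb=np.array([-np.sin(a),np.cos(a),0]);return np.stack([xb,yb,np.cross(xb,yb)],1)
def delta(pos,Rt,ob=None):
    """delta_pos, turn from the measured pose to target TCP pose"""
    ob=ob or get_obs();R0=R.from_euler('xyz',ob["orientation"],degrees=True)
    d=R0.inv().apply(np.array(pos)-ob["tool_pos"])
    t=(R0.inv()*R.from_matrix(Rt)).as_rotvec(degrees=True)
    print("dpos",d.round(4),"turn",t.round(2),"joints",np.round(ob["joint_pos"],1),"grip",round(ob["opening"],4))
E
python3 - <<'E'
from h import *
F=frame(-176.8);x,y,n=F.T
c=np.array([.568,-.054,.07])
for sg in(1,-1):
    # tool x=-n, tool y=sg*(-y) , tool z
    Rt=np.stack([-n,-sg*y,np.cross(-n,-sg*y)],1)
    print("tool z",Rt[:,2].round(2));delta(c+.13*n,Rt)
E
```

```text
tool z [ 0.82  0.05 -0.57]
dpos [ 0.0494  0.0321 -0.0498] turn [83.87 27.9  26.39] joints [ 16.5  20.6   0.6  -0.  -70.1 -16.5] grip 0.0876
tool z [-0.82 -0.05  0.57]
dpos [ 0.0494  0.0321 -0.0498] turn [-90.03 -26.78  28.32] joints [ 16.5  20.6   0.6  -0.  -70.1 -16.5] grip 0.0876
```

```bash
python3 -m crank '{"delta_pos":[[0.049,0.032,-0.05],[0.049,0.032,-0.05],[0.049,0.032,-0.05],[0.049,0.032,-0.05],[0.049,0.032,-0.05],[0.049,0.032,-0.05],[0.049,0.032,-0.05],[0.049,0.032,-0.05],[0.049,0.032,-0.05],[0.049,0.032,-0.05],[0.049,0.032,-0.05],[0.049,0.032,-0.05]],"turn":[[83.9,27.9,26.4],[83.9,27.9,26.4],[83.9,27.9,26.4],[83.9,27.9,26.4],[83.9,27.9,26.4],[83.9,27.9,26.4],[83.9,27.9,26.4],[83.9,27.9,26.4],[83.9,27.9,26.4],[83.9,27.9,26.4],[83.9,27.9,26.4],[83.9,27.9,26.4]],"grip":[0.5,0.5,0.5,0.5,0.5,0.5,0.5,0.5,0.5,0.5,0.5,0.5]}'
python3 - <<'E'
from h import *
F=frame(-176.8);x,y,n=F.T
c=np.array([.568,-.054,.07])
delta(c+.13*n,np.stack([-n,-y,np.cross(-n,-y)],1))
E
```

```text
clock: 1.15
tool_pos: [0.643, -0.0496, 0.1769]
orientation: [177.0, 56.8, -173.8]
force: [0.2, 0.8, -0.6]
opening: 0.0437
dpos [ 0.0006 -0.0002 -0.0002] turn [5.45 1.8  1.74] joints [  11.2   40.7   21.5   -2.8 -103.8  -91.9] grip 0.0437
```

```bash
python3 -m crank '{"delta_pos":[[0,0,0],[0,0,0],[0,0,0]],"turn":[[5.5,1.8,1.7],[5.5,1.8,1.7],[5.5,1.8,1.7]],"grip":[0.5,0.5,0.5]}'
cat > m.py <<'E'
from h import *
import sys
nm=sys.argv[1];s=snapshot("wrist");cv2.imwrite(f"pics/{nm}.png",s["pixels"]);np.savez(nm+".npz",**s)
P,hsv,ok,o,F,m=fitrack(s)
print(m,o,"slope",np.degrees(np.arccos(F[2,2])),"yaw",np.degrees(np.arctan2(F[1,0],F[0,0])))
L=(P-o)@F
H,S,V=[hsv[...,i].astype(int) for i in range(3)]
cols={"red":((H<6)|(H>174))&(S>150),"blue":(H>100)&(H<130)&(S>110),"green":(H>60)&(H<95)&(S>70),"yellow":(H>19)&(H<32)&(S>170)}
for k,c in cols.items():
    q=L[ok&c&(L[...,2]>.010)&(L[...,2]<.014)&(L[...,0]<-.036)]
    if len(q)>5: print(k,"ledge top",len(q),"med",np.round(np.median(q,0)*1e3,1),"lo",np.round(np.percentile(q,2,0)*1e3,1),"hi",np.round(np.percentile(q,98,0)*1e3,1), "line deg",np.degrees(np.polyfit(q[:,1],q[:,0],1)[0]).round(1))
kn=(ok&(L[...,2]>.034)&(L[...,2]<.042)).astype(np.uint8)
n,lab,st,ct=cv2.connectedComponentsWithStats(kn)
for i in range(1,n):
    if st[i,4]>60: q=L[lab==i];r=cv2.minAreaRect((q[:,:2]*1e3).astype(np.float32));print("knob",ct[i].round(),np.round(np.median(q,0)*1e3,1),np.round(r[0],1),np.round(r[1],1),round(r[2],1),"world",(o+F@np.array([r[0][0]/1e3,r[0][1]/1e3,q[:,2].mean()])).round(4))
E
python3 m.py wrist2; python3 -c "
from h import *
print(get_obs()['tool_pos'],get_obs()['orientation'])"
```

```text
clock: 1.4
tool_pos: [0.6431, -0.0506, 0.1761]
orientation: [179.8, 55.1, -176.6]
force: [-0.0, -0.2, 0.2]
opening: 0.0442
12381 [ 0.56930082 -0.07718118  0.07      ] slope 32.44743298992546 yaw -177.0707189497486
red ledge top 301 med [-46.3   1.7  10.8] lo [-50.6 -19.7  10. ] hi [-38.3  35.6  13.1] line deg 3.6
blue ledge top 288 med [-46.  -45.9  11. ] lo [-51.  -75.7  10.1] hi [-40.2 -26.5  12.4] line deg -2.6
green ledge top 392 med [ -47.  -119.5   11.2] lo [ -50.4 -146.5   10.1] hi [-37.8 -92.5  13.2] line deg 0.2
yellow ledge top 354 med [-46.   72.5  10.6] lo [-50.4  45.5  10. ] hi [-42.2 100.3  12. ] line deg 0.1
knob [285. 196.] [-0.8  8.5 38.5] [-1.6  8.9] [19.9 19.4] 89.2 world [ 0.5916 -0.085   0.1015]
knob [359. 198.] [ -1.6 -54.7  38.7] [ -2.4 -55. ] [19.8 19.9] 1.3 world [ 0.5892 -0.0211  0.1013]
knob [434. 199.] [  -1.8 -118.1   39. ] [  -2.4 -118.7] [20.3 20. ] 89.7 world [0.586  0.0426 0.1014]
[ 0.64302796 -0.05023159  0.17690338] [ 179.79541612   55.19498758 -176.56978799]
```

View pics/wrist2.png

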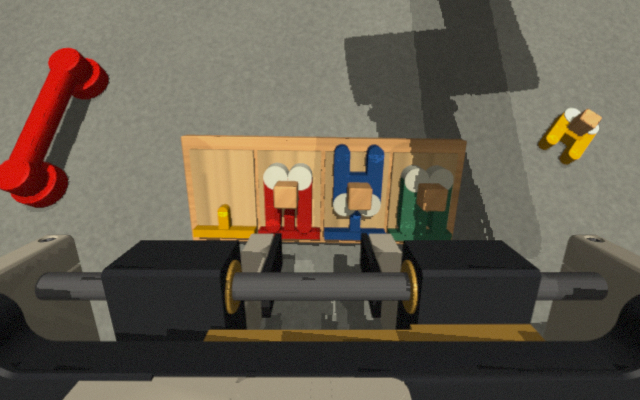

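The wrist view shows all three knobs: red (286,195), blue (359,197), green (433,197). Blue is reversed. The empty yellow bay's tongue is at (224,215), and the yellow molar is at (574,132). The fitted slope reads 32.4° instead of 35°, so I'll check it against the table plane.

Run:
```python
from h import *
def pl(q):
    c=q.mean(0);m=np.ones(len(q),bool)
    for _ in range(5):
        c=q[m].mean(0);n=np.linalg.svd(q[m]-c,full_matrices=False)[2][2];r=(q-c)@n;m=abs(r)<max(.0015,2*np.median(abs(r)))
    return n*np.sign(n[2]),c,r[m].std(),m.sum()
for nm,boxes in(("wrist2",{"yfloor":(197,160,248,203),"table":(120,20,340,125),"table2":(500,170,600,225)}),("wrist1",{"yfloor":(420,8,465,55),"table":(500,20,620,80),"t2":(90,80,240,230)})):
    s=dict(np.load(nm+".npz"));s["k1"]=float(s["k1"]);P=cloud(s)
    for k,(a,b,c,d) in boxes.items():
        n,c,r,m=pl(P[b:d,a:c].reshape(-1,3));print(nm,k,n.round(4),"tilt",np.degrees(np.arccos(n[2])).round(2),"c",c.round(4),"z at xy0",round(float(c@n/n[2]),4),r.round(5),m)
```

```text
wrist2 yfloor [0.5722 0.0249 0.8197] tilt 34.94 c [ 0.5708 -0.1506  0.0722] z at xy0 0.466 0.00061 2117
wrist2 table [-0.0015 -0.001   1.    ] tilt 0.1 c [ 3.843e-01 -1.920e-01  2.000e-04] z at xy0 -0.0002 0.00062 22360
wrist2 table2 [-1.e-03  5.e-04  1.e+00] tilt 0.06 c [5.409e-01 2.179e-01 4.000e-04] z at xy0 -0.0 0.00065 5291
wrist1 yfloor [-0.6079 -0.715   0.3453] tilt 69.8 c [ 0.5665 -0.1402  0.0768] z at xy0 -0.6304 0.00731 1741
wrist1 table [-0.0022 -0.0039  1.    ] tilt 0.26 c [ 4.029e-01 -1.360e-01  2.000e-04] z at xy0 -0.0001 0.00069 6675
wrist1 t2 [0.726  0.0874 0.6822] tilt 46.99 c [ 0.9206  0.0042 -0.0659] z at xy0 0.9144 0.03373 21228
```

```bash
cat >> h.py <<'E'
F=frame(-177.5);x,y,n=F.T
BLUE=np.array([.567,-.0222,.070]);YEL=np.array([.5726,-.1498,.070])
def Rtool(sg,yaw_extra=0):  # sg=+1: tool y=-bay y (camera uphill); -1: camera downhill
    return np.stack([-n,-sg*y,np.cross(-n,-sg*y)],1)
E
python3 - <<'E'
from h import *
b=np.array([.5674,-.0221,.0702])
delta(b+.06*n,Rtool(1));delta(b+.0205*n,Rtool(1))
E
```

```text
dpos [0.0697 0.032  0.0006] turn [0.97 0.19 0.53] joints [  10.4   41.9   23.6   -4.1 -106.2  -96.7] grip 0.0442
dpos [0.1092 0.0324 0.0005] turn [0.97 0.19 0.53] joints [  10.4   41.9   23.6   -4.1 -106.2  -96.7] grip 0.0442
```

```bash
python3 -m crank '{"delta_pos":[[0.04,0.032,0],[0.07,0.032,0],[0.07,0.032,0],[0.07,0.032,0],[0.07,0.032,0]],"turn":[[1,0.2,0.4],[1,0.2,0.4],[1,0.2,0.4],[1,0.2,0.4],[1,0.2,0.4]],"grip":[0.45,0.45,0.45,0.45,0.45]}'
python3 - <<'E'
from h import *
b=np.array([.5674,-.0221,.0702])
o=get_obs();delta(b+.0205*n,Rtool(1))
s=snapshot("wrist");cv2.imwrite("pics/w3.png",s["pixels"])
E
```

```text
clock: 1.87
tool_pos: [0.6018, -0.0203, 0.1215]
orientation: [-179.7, 55.1, -177.2]
force: [0.4, 0.5, 1.2]
opening: 0.0396
dpos [ 0.0413 -0.0002  0.0011] turn [-0.05  0.13  0.18] joints [ 12.8  40.4  13.7  -5.7 -97.7 -99.3] grip 0.0396
```

View pics/w3.png

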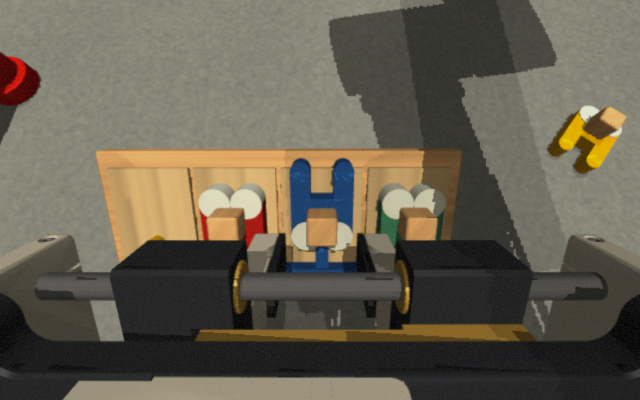

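The fingers at (263–378) are centred on the blue knob (321,228). Descending and closing.

```bash
python3 -m crank '{"delta_pos":[[0.025,0,0.001],[0.041,0,0.001],[0.041,0,0.001],[0.041,0,0.001],[0.041,0,0.001],[0.041,0,0.001],[0.041,0,0.001],[0.041,0,0.001],[0.041,0,0.001],[0.041,0,0.001]],"turn":[[0,0,0],[0,0,0],[0,0,0],[0,0,0],[0,0,0],[0,0,0],[0,0,0],[0,0,0],[0,0,0],[0,0,0]],"grip":[0.45,0.45,0.45,0.2,0.15,0.15,0.15,0.15,0.15,0.15]}'
```

```text
clock: 2.75
tool_pos: [0.5796, -0.0213, 0.0869]
orientation: [-179.7, 55.1, -177.3]
force: [2.6, 1.2, 6.3]
opening: 0.0195
```

```bash
python3 -m crank '{"delta_pos":[[-0.03,0,0],[-0.06,0,0],[-0.065,0,0],[-0.065,0,0],[-0.065,0,0],[-0.065,0,0],[-0.065,0,0],[-0.065,0,0],[-0.065,0,0],[-0.065,0,0],[-0.065,0,0],[-0.065,0,0]],"turn":[[0,0,0],[0,0,0],[0,0,0],[-60,0,0],[-60,0,0],[-60,0,0],[-60,0,0],[-60,0,0],[-60,0,0],[-60,0,0],[-60,0,0],[-60,0,0]],"grip":[0.15,0.15,0.15,0.15,0.15,0.15,0.15,0.15,0.15,0.15,0.15,0.15]}' && python3 -m crank '{"delta_pos":[[0,0,0],[0,0,0],[0,0,0],[0,0,0],[0,0,0],[0,0,0],[0,0,0],[0,0,0],[0,0,0],[0,0,0],[0,0,0]],"turn":[[-70,0,0],[-70,0,0],[-70,0,0],[-70,0,0],[-70,0,0],[-70,0,0],[-70,0,0],[-70,0,0],[-70,0,0],[-70,0,0],[-70,0,0]],"grip":[0.15,0.15,0.15,0.15,0.15,0.15,0.15,0.15,0.15,0.15,0.15]}'
python3 - <<'E'
from h import *
delta(BLUE+.075*n,Rtool(-1))
E
```

```text
clock: 3.75
tool_pos: [0.6155, -0.0198, 0.1388]
orientation: [119.9, 55.0, -177.4]
force: [-0.3, 0.1, -0.1]
opening: 0.0195
clock: 4.67
tool_pos: [0.6156, -0.0198, 0.1388]
orientation: [50.1, 55.0, -177.4]
force: [0.1, 0.6, -0.7]
opening: 0.02
dpos [0.0092 0.0005 0.    ] turn [-49.95   0.    -0.1 ] joints [  12.6   40.9   17.1   -5.8 -100.7   30.7] grip 0.02
```

```bash
python3 -m crank '{"delta_pos":[[0,0,0],[0,0,0],[0,0,0],[0,0,0],[0,0,0],[0,0,0],[0,0,0],[0,0,0],[0,0,0],[0,0,0]],"turn":[[-50,0,0],[-50,0,0],[-50,0,0],[-50,0,0],[-50,0,0],[-50,0,0],[-50,0,0],[-50,0,0],[-50,0,0],[-50,0,0]],"grip":[0.15,0.15,0.15,0.15,0.15,0.15,0.15,0.15,0.15,0.15]}'
python3 - <<'E'
from h import *
s=snapshot("wrist");cv2.imwrite("pics/w4.png",s["pixels"]);np.savez("w4.npz",**s)
P=cloud(s);L=(P-BLUE)@F;hsv=cv2.cvtColor(s["pixels"],cv2.COLOR_BGR2HSV).astype(int)
b=(hsv[...,0]>100)&(hsv[...,0]<130)&(hsv[...,1]>110)
q=L[b&(L[...,2]>.05)&(L[...,2]<.09)&(abs(L[...,1])<.05)];print("molar",len(q),*(np.percentile(q,p,0).round(4) for p in(2,50,98)))
# yaw of molar: roots' outer edges
for lo in np.arange(-.045,.0,.006):
    w=q[(q[:,0]>lo)&(q[:,0]<lo+.006)]
    if len(w)>20: print(round(lo,3),len(w),np.percentile(w[:,1],[1,99]).round(4),np.median(w[:,2]).round(4))
q=L[b&(L[...,2]>.009)&(L[...,2]<.014)&(abs(L[...,1])<.05)];print("ledge",len(q),*(np.percentile(q,p,0).round(4) for p in(2,50,98)))
delta(BLUE+.075*n,Rtool(-1))
E
```

```text
clock: 5.5
tool_pos: [0.6157, -0.0198, 0.1391]
orientation: [0.6, 55.0, -177.3]
force: [0.1, -0.9, -0.3]
opening: 0.0196
molar 3412 [-0.043  -0.0204  0.0695] [-0.0238  0.0003  0.08  ] [-0.0093  0.0205  0.0813]
-0.045 439 [-0.0191  0.0196] 0.0795
-0.039 513 [-0.0209  0.021 ] 0.0802
-0.033 499 [-0.0206  0.0209] 0.0801
-0.027 484 [-0.0209  0.0211] 0.0801
-0.021 797 [-0.0206  0.021 ] 0.0798
-0.015 632 [-0.0208  0.0207] 0.08
-0.009 48 [-0.0207  0.0206] 0.0797
ledge 1140 [-0.0507 -0.0277  0.0095] [-0.0457 -0.0003  0.0123] [-0.0233  0.0269  0.0138]
dpos [0.0096 0.0003 0.0003] turn [-0.45  0.02 -0.09] joints [  12.6   40.9   17.1   -5.8 -100.8   80.2] grip 0.0199
```

View pics/w4.png

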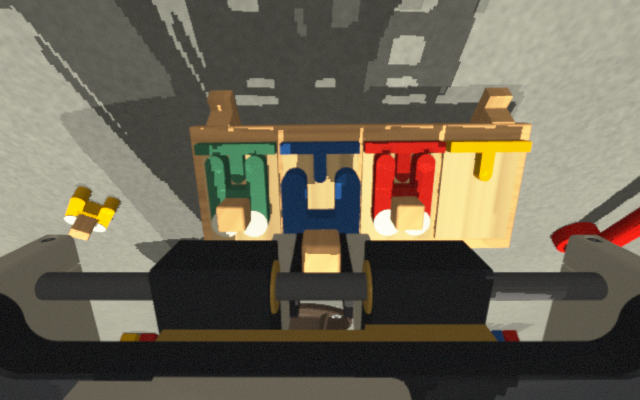

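The molar is held level and centred above its bay. Its roots are at (295–350,180), pointing down the slope over the tongue at (320,160). I'll descend about 3 mm uphill of the seat.

```bash
python3 -m crank '{"delta_pos":[[0.02,0,0.003],[0.04,0,0.003],[0.052,0,0.003],[0.058,0,0.003],[0.062,0,0.003],[0.062,0,0.003],[0.062,0,0.003]],"turn":[[-0.3,0,0],[-0.3,0,0],[-0.3,0,0],[-0.3,0,0],[-0.3,0,0],[-0.3,0,0],[-0.3,0,0]],"grip":[0.15,0.15,0.15,0.15,0.15,0.15,0.15]}'; python3 -m crank '{"delta_pos":[[0.001,0,0],[0.002,0,0],[0.002,0,0]],"turn":[[0,0,0],[0,0,0],[0,0,0]],"grip":[0.15,0.15,0.15]}'
cat > chk.py <<'E'
from h import *
import sys
B=BLUE if sys.argv[1]=="b" else YEL
o=get_obs();print("TCP local",((o["tool_pos"]-B)@F).round(4),"f local",(o["force"]@F).round(1),"mom",o["moment"].round(2))
E
python3 chk.py b
```

```text
clock: 6.13
tool_pos: [0.5784, -0.0215, 0.0906]
orientation: [0.1, 55.0, -177.3]
force: [-0.1, 0.3, -0.7]
opening: 0.0198
clock: 6.38
tool_pos: [0.5771, -0.0215, 0.0888]
orientation: [0.0, 55.1, -177.3]
force: [1.5, 1.0, 0.3]
opening: 0.0193
TCP local [ 0.0025 -0.0002  0.0212] f local [-1.1 -0.9  1.1] mom [ 0.03 -2.21 -0.04]
```

```bash
python3 -m crank '{"delta_pos":[[0.001,0,0],[0.001,0,-0.001],[0.001,0,-0.002],[0.001,0,-0.003],[0.001,0,-0.004],[0.001,0,-0.004]],"turn":[[0,0,0],[0,0,0],[0,0,0],[0,0,0],[0,0,0],[0,0,0]],"grip":[0.15,0.15,0.15,0.15,0.15,0.15]}';python3 chk.py b
```

```text
clock: 6.88
tool_pos: [0.5789, -0.0217, 0.0875]
orientation: [0.1, 54.9, -177.3]
force: [-2.6, 1.3, 11.2]
opening: 0.0199
TCP local [ 0.0003 -0.      0.0211] f local [ 8.5 -1.4  7.8] mom [ 0.3   0.96 -0.38]
```

Contact shows about 8 N against the ledge and about 8 N on the floor. I'll release, retreat and verify.

```bash
python3 -m crank '{"delta_pos":[[0,0,0],[0,0,0],[0,0,0],[0,0,0],[-0.03,0,0],[-0.07,0,0],[-0.1,0,0],[-0.13,0,0],[-0.13,0,0],[-0.13,0,0]],"turn":[[0,0,0],[0,0,0],[0,0,0],[0,0,0],[0,0,0],[0,0,0],[0,0,0],[0,0,0],[0,0,0],[0,0,0]],"grip":[0.4,0.4,0.4,0.4,0.4,0.4,0.4,0.4,0.4,0.4]}'
cat > ver.py <<'E'
from h import *
import sys
nm=sys.argv[1];s=snapshot("wrist");cv2.imwrite(f"pics/{nm}.png",s["pixels"]);np.savez(nm+".npz",**s)
P=cloud(s);hsv=cv2.cvtColor(s["pixels"],cv2.COLOR_BGR2HSV).astype(int);H,S,V=[hsv[...,i] for i in range(3)]
cols={"red":((H<6)|(H>174))&(S>150),"blue":(H>100)&(H<130)&(S>110),"green":(H>60)&(H<95)&(S>70),"yellow":(H>19)&(H<32)&(S>150)}
step=YEL-BLUE
for k,i in(("green",-.5),("blue",0),("red",.5),("yellow",1)):
    L=(P-(BLUE+step*i))@F;a=(abs(L[...,1])<.03)&(abs(L[...,0])<.06)
    m=a&(L[...,2]>.035)&(L[...,2]<.042);q=L[m]
    if len(q)>50: r=cv2.minAreaRect((q[:,:2]*1e3).astype(np.float32));print(k,"knob",np.round(q.mean(0)*1e3,1),np.round(r[0],1),np.round(r[1],1),round(r[2],1))
    q=L[a&cols[k]&(L[...,2]>.0145)&(L[...,2]<.019)]
    if len(q)>50: r=cv2.minAreaRect((q[:,:2]*1e3).astype(np.float32));print(k," body",np.round(np.percentile(q,1,0)*1e3,1),np.round(np.percentile(q,99,0)*1e3,1),"z",np.round(q[:,2].mean()*1e3,1))
    q=L[a&cols[k]&(L[...,2]>.009)&(L[...,2]<.0135)&(L[...,0]<-.043)]
    if len(q)>50: print(k,"  ledge",np.round(np.percentile(q,1,0)*1e3,1),np.round(np.percentile(q,99,0)*1e3,1))
E
python3 ver.py v1
python3 - <<'E'
from h import *
s=dict(np.load("v1.npz"));s["k1"]=float(s["k1"])
P=cloud(s);print(get_obs()["tool_pos"])
m=(P[...,2]>.03)&(P[...,2]<.045)&(P[...,1]>.18)&(P[...,1]<.32)&(P[...,0]<.55)&(P[...,0]>.38)
q=P[m];print(len(q)); 
if len(q)>20: r=cv2.minAreaRect((q[:,:2]*1e3).astype(np.float32));print("yknob",r,q.mean(0))
m=(P[...,2]>.010)&(P[...,2]<.045)&(P[...,1]>.18)&(P[...,1]<.32)&(P[...,0]<.55)&(P[...,0]>.38)
v,u=np.nonzero(m);print(u.min(),u.max(),v.min(),v.max())
E
```

```text
clock: 7.72
tool_pos: [0.655, -0.0179, 0.1926]
orientation: [-0.0, 55.1, -177.4]
force: [0.0, -0.2, -1.7]
opening: 0.0349
green knob [-1.5 -0.5 38.3] [-1.  -0.9] [19.5 20.2] 0.2
green  body [-41.6 -21.5  14.7] [ 2.  21.  18.3] z 16.6
green   ledge [-50.5 -28.9  11.1] [-43.7  28.6  13.5]
blue knob [-1.6 -0.3 38.4] [-1.2 -0.4] [19.4 19.5] 0.1
blue  body [-42.4 -20.6  14.8] [ 1.6 21.1 18.1] z 16.6
blue   ledge [-50.6 -29.1  11.2] [-43.7  27.7  13.5]
red knob [-1.7 -1.2 38.4] [-1.3 -0.9] [19.8 19.5] 89.9
red  body [-42.4 -22.6  14.9] [ 2.6 20.8 18.3] z 16.6
red   ledge [-50.7 -29.4  11.2] [-43.   28.7  13.5]
yellow   ledge [-50.8 -29.3  11. ] [-43.1  29.   13.5]
[ 0.65383475 -0.01781959  0.19138474]
203
yknob ((454.2438049316406, 253.42478942871094), (19.79666519165039, 21.15865135192871), 53.08836364746094) [0.45726419 0.25149479 0.03613666]
101 146 178 218
```

View pics/v1.png

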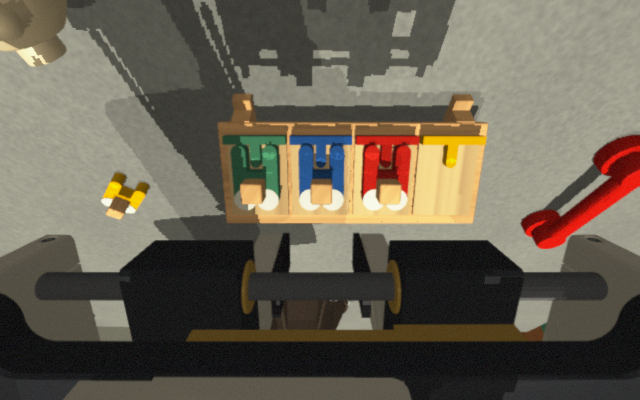

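Blue now reads the same as red and green in its bay frame: knob at (-1.2,-0.4) mm and body top at 16.6 mm. The yellow molar is at (124,195), with its crown toward the lower left. Next I'll hover over it vertically.

```bash
cat >> h.py <<'E'
def Rdown(yaw):
    c,s=np.cos(np.radians(yaw)),np.sin(np.radians(yaw));return np.array([[0,-s,c],[0,c,s],[-1,0,0]])
E
python3 - <<'E'
from h import *
s=dict(np.load("side1.npz"));s["k1"]=float(s["k1"]);P=cloud(s)
q=P[255:305,208:270].reshape(-1,3);q=q[(q[:,2]>.04)&(q[:,2]<.12)];print("pig",np.percentile(q,2,0).round(3),np.percentile(q,98,0).round(3))
delta([.46,.245,.17],Rdown(143))
E
```

```text
pig [0.689 0.172 0.046] [0.787 0.235 0.094]
dpos [ 0.1218 -0.2714  0.1364] turn [ 38.37  33.6  -12.09] joints [  12.1   42.6   27.3   -5.8 -109.3   80.3] grip 0.0349
```

```bash
python3 -m crank '{"delta_pos":[[0.122,-0.271,0.136],[0.122,-0.271,0.136],[0.122,-0.271,0.136],[0.122,-0.271,0.136],[0.122,-0.271,0.136],[0.122,-0.271,0.136],[0.122,-0.271,0.136],[0.122,-0.271,0.136],[0.122,-0.271,0.136],[0.122,-0.271,0.136],[0.122,-0.271,0.136],[0.122,-0.271,0.136]],"turn":[[38.4,33.6,-12.1],[38.4,33.6,-12.1],[38.4,33.6,-12.1],[38.4,33.6,-12.1],[38.4,33.6,-12.1],[38.4,33.6,-12.1],[38.4,33.6,-12.1],[38.4,33.6,-12.1],[38.4,33.6,-12.1],[38.4,33.6,-12.1],[38.4,33.6,-12.1],[38.4,33.6,-12.1]],"grip":[0.5,0.5,0.5,0.5,0.5,0.5,0.5,0.5,0.5,0.5,0.5,0.5]}'
cat > yl.py <<'E'
from h import *
import sys
s=snapshot("wrist");cv2.imwrite(f"pics/{sys.argv[1]}.png",s["pixels"])
P=cloud(s);hsv=cv2.cvtColor(s["pixels"],cv2.COLOR_BGR2HSV).astype(int)
near=(abs(P[...,0]-.455)<.06)&(abs(P[...,1]-.25)<.06)
q=P[near&(P[...,2]>.035)&(P[...,2]<.042)];print(len(q),"top z",np.median(q[:,2]))
r=cv2.minAreaRect((q[:,:2]*1e3).astype(np.float32));print("knob",r)
b=near&(P[...,2]>.013)&(P[...,2]<.02)
y=P[b&(hsv[...,1]>130)];w=P[b&(hsv[...,1]<70)&(hsv[...,2]>120)]
print(len(y),len(w),y.mean(0),w.mean(0) if len(w) else 0)
if len(w):d=(w-y.mean(0)).mean(0);print("crown yaw rough",np.degrees(np.arctan2(d[1],d[0])))
al=P[b];print("body rect",cv2.minAreaRect((al[:,:2]*1e3).astype(np.float32)))
E
python3 yl.py y1;python3 -c "
from h import *
delta([.46,.245,.17],Rdown(143))"
```

```text
clock: 8.77
tool_pos: [0.4597, 0.2439, 0.1694]
orientation: [92.3, 89.9, -124.7]
force: [0.0, 0.5, -0.5]
opening: 0.0436
387 top z 0.038072328928094534
knob ((453.7120666503906, 253.977783203125), (18.88846206665039, 19.590778350830078), 53.22813415527344)
1207 11 [0.46866733 0.24269695 0.01623716] [0.44339241 0.26794673 0.01701104]
crown yaw rough 135.02849628894438
body rect ((460.619384765625, 248.5855712890625), (43.56916427612305, 65.28659057617188), 51.860877990722656)
dpos [-0.0006 -0.001   0.0009] turn [-0.04 -0.01 -0.08] joints [ 49.5   8.8 -23.3   0.  -58.    3.4] grip 0.0435
```

View pics/y1.png

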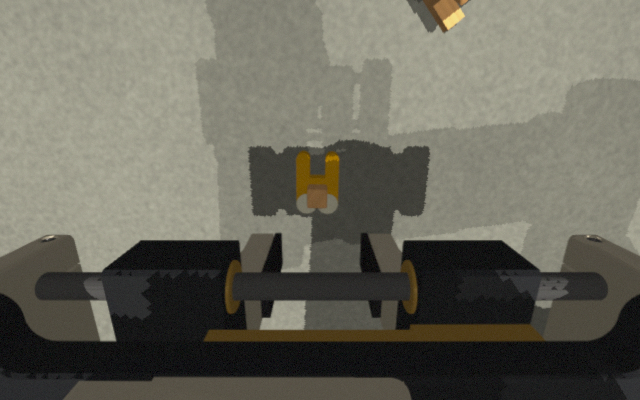

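The molar at (317,185) is aligned with the tool, its knob at (317,197) and its crown toward the gripper.

```bash
python3 -c "
from h import *
delta([.4535,.2541,.0205],Rdown(142.6))"
```

```text
dpos [ 0.1489 -0.0045  0.0116] turn [ 0.36 -0.01 -0.08] joints [ 49.5   8.8 -23.3   0.  -58.    3.4] grip 0.0435
```

```bash
python3 -m crank '{"delta_pos":[[0.03,-0.0045,0.0115],[0.07,-0.0045,0.0115],[0.1,-0.0045,0.0115],[0.13,-0.0045,0.0115],[0.149,-0.0045,0.0115],[0.149,-0.0045,0.0115],[0.149,-0.0045,0.0115],[0.149,-0.0045,0.0115],[0.149,-0.0045,0.0115],[0.149,-0.0045,0.0115],[0.149,-0.0045,0.0115],[0.149,-0.0045,0.0115]],"turn":[[0.4,0,0],[0.4,0,0],[0.4,0,0],[0.4,0,0],[0.4,0,0],[0.4,0,0],[0.4,0,0],[0.4,0,0],[0.4,0,0],[0.4,0,0],[0.4,0,0],[0.4,0,0]],"grip":[0.5,0.5,0.5,0.5,0.5,0.5,0.5,0.15,0.15,0.15,0.15,0.15]}'; python3 -m crank '{"delta_pos":[[0,0,0],[0,0,0],[-0.05,0,0],[-0.1,0,0],[-0.16,0,0],[-0.18,0,0],[-0.18,0,0]],"turn":[[0,0,0],[0,0,0],[0,0,0],[0,0,0],[0,0,0],[0,0,0],[0,0,0]],"grip":[0.15,0.15,0.15,0.15,0.15,0.15,0.15]}'
python3 -c "
from h import *
delta(YEL+.14*n,Rtool(-1))"
```

```text
clock: 9.82
tool_pos: [0.4539, 0.255, 0.0217]
orientation: [-122.4, 89.9, 20.2]
force: [-0.6, -0.7, 4.2]
opening: 0.0196
clock: 10.4
tool_pos: [0.4557, 0.2566, 0.2078]
orientation: [-105.6, 89.5, 37.0]
force: [2.0, 1.5, -0.1]
opening: 0.02
dpos [ 0.0223  0.2009 -0.401 ] turn [-38.46 -33.87  12.59] joints [ 51.    6.7 -20.4   0.1 -62.4   1.6] grip 0.02
```

```bash
python3 -m crank '{"delta_pos":[[0.022,0.201,-0.401],[0.022,0.201,-0.401],[0.022,0.201,-0.401],[0.022,0.201,-0.401],[0.022,0.201,-0.401],[0.022,0.201,-0.401],[0.022,0.201,-0.401],[0.022,0.201,-0.401],[0.022,0.201,-0.401],[0.022,0.201,-0.401],[0.022,0.201,-0.401],[0.022,0.201,-0.401]],"turn":[[-38.5,-33.9,12.6],[-38.5,-33.9,12.6],[-38.5,-33.9,12.6],[-38.5,-33.9,12.6],[-38.5,-33.9,12.6],[-38.5,-33.9,12.6],[-38.5,-33.9,12.6],[-38.5,-33.9,12.6],[-38.5,-33.9,12.6],[-38.5,-33.9,12.6],[-38.5,-33.9,12.6],[-38.5,-33.9,12.6]],"grip":[0.15,0.15,0.15,0.15,0.15,0.15,0.15,0.15,0.15,0.15,0.15,0.15]}'
python3 -c "
from h import *
delta(YEL+.085*n,Rtool(-1))"
```

```text
clock: 11.4
tool_pos: [0.6506, -0.1527, 0.1772]
orientation: [0.6, 54.4, -177.2]
force: [-1.0, 0.3, -1.3]
opening: 0.0198
dpos [ 0.0474 -0.0064  0.0018] turn [-0.35  0.58 -0.18] joints [   3.3   44.3   26.3   -0.3 -107.5   88.9] grip 0.0198
```

```bash
python3 -m crank '{"delta_pos":[[0.02,-0.006,0.002],[0.04,-0.006,0.002],[0.047,-0.006,0.002],[0.047,-0.006,0.002],[0.047,-0.006,0.002],[0.047,-0.006,0.002]],"turn":[[-0.3,0.4,0],[-0.3,0.4,0],[-0.3,0.4,0],[-0.3,0.4,0],[-0.3,0.4,0],[-0.3,0.4,0]],"grip":[0.15,0.15,0.15,0.15,0.15,0.15]}'
python3 - <<'E'
from h import *
s=snapshot("wrist");cv2.imwrite("pics/w6.png",s["pixels"]);np.savez("w6.npz",**s)
P=cloud(s);L=(P-YEL)@F;hsv=cv2.cvtColor(s["pixels"],cv2.COLOR_BGR2HSV).astype(int)
b=(hsv[...,0]>17)&(hsv[...,0]<32)&(hsv[...,1]>150)
q=L[b&(L[...,2]>.05)&(L[...,2]<.1)&(abs(L[...,1])<.05)&(L[...,0]<0)];q=q[abs(q[:,2]-np.median(q[:,2]))<.005];print("molar",len(q),*(np.percentile(q,p,0).round(4) for p in(2,50,98)))
for lo in np.arange(-.045,.0,.006):
    w=q[(q[:,0]>lo)&(q[:,0]<lo+.006)]
    if len(w)>20: print(round(lo,3),len(w),np.percentile(w[:,1],[1,99]).round(4),np.median(w[:,2]).round(4))
q=L[b&(L[...,2]>.009)&(L[...,2]<.014)&(abs(L[...,1])<.05)];print("ledge",len(q),*(np.percentile(q,p,0).round(4) for p in(2,50,98)))
delta(YEL+.085*n,Rtool(-1))
E
```

```text
clock: 11.9
tool_pos: [0.6219, -0.1436, 0.143]
orientation: [0.3, 55.0, -177.0]
force: [0.2, -0.2, 0.3]
opening: 0.0197
molar 3240 [-0.0392 -0.0248  0.0794] [-0.021  -0.0036  0.083 ] [-0.0068  0.0173  0.0844]
-0.045 86 [-0.0222  0.0142] 0.0818
-0.039 494 [-0.0246  0.0172] 0.083
-0.033 534 [-0.0251  0.0179] 0.083
-0.027 508 [-0.0254  0.0177] 0.083
-0.021 489 [-0.0252  0.018 ] 0.083
-0.015 790 [-0.0252  0.0176] 0.083
-0.009 339 [-0.0254  0.0176] 0.083
ledge 1196 [-0.0508 -0.0284  0.0098] [-0.0454 -0.0002  0.0123] [-0.0224  0.0278  0.0138]
dpos [ 0.0032  0.0041 -0.0013] turn [ 0.13 -0.06 -0.28] joints [   4.1   42.2   18.1   -0.6 -100.8   88.7] grip 0.0195
```

View pics/w6.png

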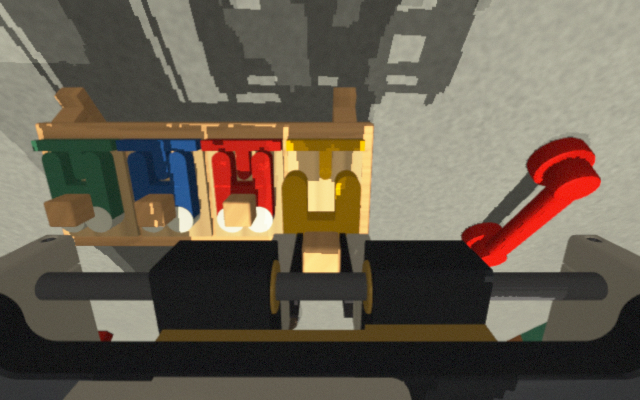

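The yellow molar is level over its bay, at roots (307,190) and (343,190). It sits 3.5 mm off the bay's middle line in y, so I'll correct that while descending.

```bash
python3 -m crank '{"delta_pos":[[0.01,0.0035,-0.0005],[0.03,0.0035,-0.0005],[0.045,0.0035,-0.0005],[0.055,0.0035,-0.0005],[0.061,0.0035,-0.0005],[0.064,0.0035,-0.0005],[0.064,0.0035,-0.0005],[0.064,0.0035,-0.0005]],"turn":[[0,0,0],[0,0,0],[0,0,0],[0,0,0],[0,0,0],[0,0,0],[0,0,0],[0,0,0]],"grip":[0.15,0.15,0.15,0.15,0.15,0.15,0.15,0.15]}';python3 chk.py y; python3 -m crank '{"delta_pos":[[0.001,0,0],[0.002,0,0],[0.003,0,0],[0.003,0,0]],"turn":[[0,0,0],[0,0,0],[0,0,0],[0,0,0]],"grip":[0.15,0.15,0.15,0.15]}';python3 chk.py y
```

```text
clock: 12.62
tool_pos: [0.5854, -0.1493, 0.0898]
orientation: [0.3, 55.0, -177.0]
force: [-0.1, -0.1, -0.4]
opening: 0.0195
TCP local [0.0009 0.     0.0236] f local [-0.2  0.1 -0.4] mom [-0.04 -2.07  0.01]
clock: 12.95
tool_pos: [0.5845, -0.1493, 0.0884]
orientation: [0.3, 55.1, -177.0]
force: [2.4, 1.1, 5.5]
opening: 0.0199
TCP local [0.0008 0.0001 0.0219] f local [ 1.2 -1.   5.8] mom [ 0.41 -1.53 -0.26]
```

```bash
python3 -m crank '{"delta_pos":[[0,0,-0.001],[0,0,-0.002],[0,0,-0.003],[0,0,-0.004],[0,0,-0.004]],"turn":[[0,0,0],[0,0,0],[0,0,0],[0,0,0],[0,0,0]],"grip":[0.15,0.15,0.15,0.15,0.15]}';python3 chk.py y
```

```text
clock: 13.37
tool_pos: [0.5864, -0.1495, 0.0871]
orientation: [0.3, 54.9, -176.9]
force: [-1.2, 1.7, 12.2]
opening: 0.0198
TCP local [-0.0015  0.0003  0.0219] f local [ 7.9 -1.7  9.3] mom [ 0.31  0.8  -0.25]
```

Same contact signature as blue. I'll release, retreat and verify.

```bash
python3 -m crank '{"delta_pos":[[0,0,0],[0,0,0],[0,0,0],[0,0,0],[-0.03,0,0],[-0.07,0,0],[-0.1,0,0],[-0.13,0,0],[-0.13,0,0],[-0.13,0,0]],"turn":[[0,0,0],[0,0,0],[0,0,0],[0,0,0],[0,0,0],[0,0,0],[0,0,0],[0,0,0],[0,0,0],[0,0,0]],"grip":[0.4,0.4,0.4,0.4,0.4,0.4,0.4,0.4,0.4,0.4]}'; python3 ver.py v2
```

```text
clock: 14.2
tool_pos: [0.6621, -0.1452, 0.1917]
orientation: [0.2, 55.1, -177.1]
force: [0.2, 0.8, -0.9]
opening: 0.0349
green knob [-1.5  0.9 38.3] [-1.1  0.1] [20.7 19.9] 89.6
green  body [-42.2 -21.2  14.6] [ 3.4 22.2 18.3] z 16.6
green   ledge [-50.3 -29.1  10.5] [-43.5  29.7  13.5]
blue knob [-1.3  0.9 38.3] [-1.1  0.1] [19.9 19.9] 0.2
blue  body [-42.1 -20.8  14.7] [ 1.5 21.9 18.3] z 16.6
blue   ledge [-50.9 -29.4   9.5] [-43.5  29.2  13.5]
red knob [-1.5 -0.2 38.3] [-1.2 -0.6] [20.3 19.8] 88.8
red  body [-42.2 -21.5  14.8] [ 2.  21.3 18.3] z 16.7
red   ledge [-50.9 -29.3   9.3] [-43.5  28.8  13.5]
yellow knob [-1.6  0.2 38.5] [-1.2  0.2] [19.7 18.6] 0.3
yellow  body [-42.3 -21.3  14.9] [ 3.1 21.9 18.2] z 16.7
yellow   ledge [-51.  -29.3   9.2] [-43.5  28.8  13.4]
```

View pics/v2.png

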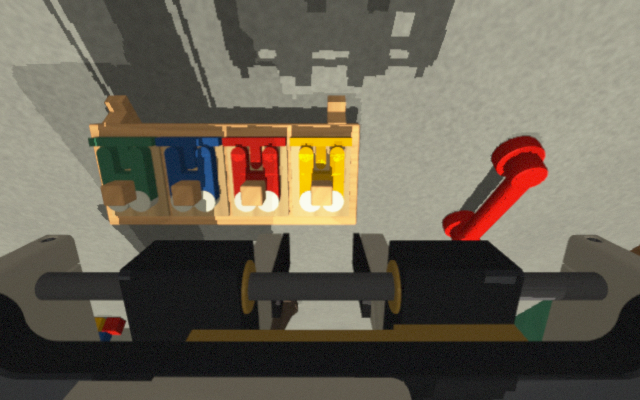

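All four molars match within about 1 mm, with crowns uphill and roots astride the tongues. The robot is clear, so I'm handing the job in.

```bash
python3 -c "
from plant import *
print(close_job())"
```

```text
the job is handed in; nothing more can be done
None
```

The job is handed in at about 14 s of the 61 s allowed, and the last checks showed both molars properly seated. I lifted the blue molar, turned it 180° above its bay and reseated it. I then fetched the yellow one and set it in its own bay. Each was slid down until it met the ledge with about 8 N.

**Last check (wrist camera and depth):**
- **Position:** in each bay's frame, all four knobs read x of -1.1 to -1.2 mm and y within 0.6 mm. The bodies lie flat, with their tops at 16.6–16.7 mm (nominal 16 mm).
- **Orientation:** crowns point uphill, knobs face outwards and roots straddle the tongues.
- **Green and red:** both read within about 1 mm of their earlier positions.
- **Robot:** the gripper was open and well clear of the rack.

**Disagreements and gaps:**
- **Slope:** my first fit read 32–33° instead of 35°. Refitting on the bare yellow bay floor gave 34.9°.
- **x offset:** the -1 mm shows on all four molars, including the two I did not touch, so I took it as camera or frame bias.
- **Piggy bank and handset:** I did not measure their final positions. The arm was never moved near either of them.

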